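# Slacken the ratchet clamp and set its pawl again

## Task

Slacken the blue ratchet clamp so that the pale blank in it comes free: first throw the red-knobbed holding pawl over, clear of the ratchet wheel, until it stays there, then turn the wheel backwards (anticlockwise seen from above) by its black handle bar until the brass index on the jaw has come back level with the red pointer. Then tip the pawl back onto the teeth and ease the wheel further backwards until it comes up firmly against the pawl with the pawl fully home in a tooth gap: the index must end level with the pointer or no more than a tooth beyond it. Let go, leave the blank lying in the clamp, and do not disturb the things around it.

Things in the scene. Friction and masses are not known exactly. Their poses are not given: they have to be found in the camera images.
- clamp: blue fixed clamp, base plate 256 x 190 x 14 mm. Origin on the table plane on the wheel's upright axis. Its x points from the wheel to jaw, blank and fence (fence face at x 146 mm); y is to the left of that. Base plate spans x -87..169, y -105..85 mm. The pawl lies along the line x = -60 mm, parallel to y.
- wheel_grip (a point): middle of the black handle bar, on the wheel's axis, 106 mm up. Bar 14 mm thick, 76 mm long, 80 to 118 mm up, on a 14 mm round stem; it runs along this point's y (the clamp's y when joint wheel is 0) and is gripped across its 14 mm, along the point's x. Below it the steel ratchet wheel, 136 mm across; its teeth reach 45 mm up.
- wheel (a joint): turn of the wheel in rad, 0 at the start, grows backwards = anticlockwise from above. Takes about 0.12 N m and stays where left. 12 teeth, one every 0.524 rad; each rad backwards draws the jaw 10 mm back (to the clamp's -x), a tooth 5.2 mm. The pawl in a gap stops it going backwards; forwards it clicks over the teeth. End stop at 3.3.
- pawl (a joint): swing of the pawl in rad: 0 = nose down at the bottom of a tooth gap, about 0.09 = nose on a tooth's top, 1.15 = thrown over against its stop. Pivot level, along the clamp's x, at clamp (-60, -80) mm, 52 mm up. By its weight it falls back to the wheel from below about 0.45 rad and tumbles to 1.15, and stays there, from above about 0.65 rad.
- pawl_knob (a point): centre of the red ball, 22 mm across, on the pawl's thin handle, 53 mm from the pivot. Pawl down: ball at clamp (-60, -55) mm, 98 mm up, leaning to the clamp's +y; thrown over: at clamp (-60, -112), 94 mm up. Push the ball to the clamp's -y to lift the pawl, to +y to lower it (under 3 N).
- jaw (a joint): travel of the jaw in m, 0 closed on the blank, grows as it draws back towards the clamp's -x; always 0.010 x joint wheel
- jaw_index (a point): end of the small brass index pin on the +y end of the moving jaw, 24 mm above the table; moves with the jaw
- pointer_tip (a point): tip of the red setting pointer (10 mm wide block on the white scale by the jaw's +y end), 24 mm above the table; axes as the clamp's. The pointer does not move; at the start it lies 14 to 22 mm behind the index (towards the clamp's -x).
- blank: pale square wooden blank, 27 x 120 x 27 mm, loose, lying along the clamp's y between jaw and fence on the base plate; origin under its middle
- bed (a point): point on the base plate under the middle of the clamped blank, 14 mm above the table; fixed
- whetstone: grey whetstone 33 x 68 x 27 mm, loose bystander on the table; origin under its middle
- collet_0: grey metal collet 30 mm across, 32 mm tall, loose bystander standing at the back left of the table; origin under its middle
- pawl_nose (a point): nose end of the yellow pawl arm, which is 9 mm wide and runs 80 mm from the pivot. Pawl down: nose in the teeth at clamp (-60, 0) mm, arm 49 to 58 mm up, towards +y of the pivot; thrown over: the arm stands nearly upright, its end about 125 mm up at clamp (-60, -45).
There are look-alikes about, which are no part of the job. Of the things like the blank, leave any that is green, orange or turquoise; of the rest the larger one is meant.

How it is judged:
By the outcome, as a careful person would: the job done as asked, in the order asked, and still so for the second after the job is handed in, with the robot touching nothing.
It also fails if it takes over 72 s, if anything falls off the work surface, if the arm or the gripper's body presses on something with over 40 N, if the wrist force passes 120 N, or if a joint passes its speed limit or range.

## Robot

A 6-joint arm with a two-finger parallel gripper is mounted at the origin on a cart in front of the work surface, level with it; the furniture and walls round the work are solid. World frame = base frame: x ahead of the robot, y to its left, z up, the work surface at z = 0. Lengths are in m, angles in rad, forces in N, time in s.
With the tool pointing down it reaches from about 0.225 to 0.875 m from the base axis. Payload 3.4 kg.
Tool frame: the origin (TCP) lies on the centre line of the jaws, within the pads' length; the fingertips stand 11 mm ahead of it and the grasp point (between the pads) lies 8 mm behind it; z points along the fingers, y is the line along which they close (so a half turn about z gives the same grasp; the last joint's range is limited). The gripper opens to 85 mm and grips with 20 to 120 N. Pads are 22 mm wide; open, the fingers measure 114 mm over their backs; the gripper's body (76 mm by 85 mm) begins 54 mm behind the grasp point. The pads swing forward as they close: fully open they stand 13 mm farther back than shut.
Start: joints at [-1.381, 0.276, 1.505, -0, 1.361, -0.121], TCP at [0.176, -0.547, 0.213] pointing down, gripper open.
Joint ranges: [-2.89, 2.89], [-0.75, 2.08], [0.22, 2.7], [-1.18, 4.32], [0.11, 2.71], [-2.7, 2.7]. Speed limits (rad/s): [2.57, 2.57, 3.14, 3.14, 3.14, 3.14].

## Interface

Orientations are given as a unit quaternion [w, x, y, z].
In Python, from rig import manip, eyes, job gives the robot as it stands.
- The arm moves only by the tool drive_tool, never from a script. Its argument "rows" is a list of rows, each a list of 3 entries, a list of its own where there are three numbers: the turn, a rotation vector about the world's x, y, z in rad, then the shift along the world's x, y, z in cm, then the finger opening in cm, from 0 to 8.54. A call has 1 to 8 rows; each row shifts and turns the commanded pose from where the row before left it; what a row does not reach is not made up. A row lasts 1/8 s, in which the tool goes at most 62.5 mm and 10.7 degrees, less where a joint would pass 70% of its speed; a pose out of reach is approached as far as the arm can. A call is refused whole if a number of a shift passes 6.25 or a number of a turn 0.188, either way. A call with a gripper value outside its range is refused whole. The fingers move at their own pace and stop on an object; "force" is the grip in N (left out, the last holds). Time passes only in rows, so rows that do not move let the fingers close. It gives the time, the measured TCP pose, the force, the opening and the grip force at its end, in the units of the state.
- manip.get_state(): the state, without advancing time (a new reading comes with each control period).
- eyes.get_image(name): name is "scene" or "top" or "wrist"; returns the picture (480x640x3 uint8, red, green, blue); there is no depth.
- eyes.get_calibration(name): a dict with "camera_matrix" (3x3 intrinsics, pixels), "view" (4x4, takes a point from world to camera coordinates). Camera axes: x right, y up, looking along -z (the intrinsics and any distortion apply to the point x, -y, -z); pixel columns grow to the right and rows downward; lengths in m; the calibration is good to about 2 mm. A picture is of the moment at which its call begins: read the wrist's pose just before it. get_calibration takes no time and is no camera call; for the wrist camera it gives the pose at the moment of the call.
- job.sign_off(): hands the job in; it is judged then, once.
The state is a dict: "clock": time; "qpos": joint angles; "qd": joint speeds; "effort": joint torques, N m; "position": TCP position; "ee_rot": TCP orientation; "contact_force": force on the tool from outside, world axes, zero at the start; "moment": the same for the moment, N m; "width": finger opening in m; "gripper_force": force on a finger pad.
Only numpy, scipy, OpenCV 4.12 (cv2) and the standard library are available. Lean on these libraries where they do the work, as an engineer would, in place of code of your own. Each camera call takes 0.05 s, during which the arm holds its last target. There are 200 camera calls.

## Working session

There is one attempt and no reset: what is moved stays moved. The work goes in short steps, Python scripts to look and compute and a tool call to move; the robot and the scene stay as the last step left them, time stands still between calls to the robot, and variables do not carry over. Pictures are saved under pics/ and viewed, at most 10 in all, crops included, and the job is handed in when it is done.

Besides the shell and the picture viewer there is one more tool, called after ">>>" by a JSON object that holds its "fn" and its "kwargs", one argument or row to a line. drive_tool: Moves the arm, as the interface text tells. Its arguments: {"type":"object","properties":{"rows":{"type":"array"},"force":{"type":"number"}},"required":["rows"]}

```bash
mkdir -p pics
python3 - <<'E'
from rig import manip, eyes, job
import cv2
s=manip.get_state();print(s)
for n in("scene","top"):
    cv2.imwrite(f"pics/{n}0.png",eyes.get_image(n)[:,:,::-1]);c=eyes.get_calibration(n);print(n,{k:(v.tolist() if hasattr(v,'tolist') else v) for k,v in c.items()})
E
```

```text
{'clock': 0.0, 'qpos': array([-1.38098096e+00,  2.76629134e-01,  1.50614199e+00,  2.50759582e-05,
        1.36073443e+00, -1.21022160e-01]), 'qd': array([-0.00011711,  0.00016491,  0.00049921,  0.00021711, -0.00279009,
       -0.00081317]), 'effort': array([ 2.41799811e-03, -4.16773975e+01, -2.45804590e+01, -2.63511129e-04,
        1.09532056e-02, -2.49012220e-05]), 'position': array([ 0.17574955, -0.54687761,  0.21221678]), 'ee_rot': array([-9.56303444e-04,  9.87946750e-01,  1.54791163e-01, -2.06394492e-05]), 'contact_force': array([-0.54916733, -0.30572201, -0.59664387]), 'moment': array([ 0.00850084,  0.02690187, -0.04644054]), 'gripper_force': 0.0, 'width': 0.08501263352413806}
scene {'camera_matrix': [[471.71818622033476, 0.0, 318.84386620865246], [0.0, 471.71818622033476, 240.94123917277122], [0.0, 0.0, 1.0]], 'view': [[-0.6806196189240978, -0.7323018950251746, -0.02215556088556036, 0.43552256197925876], [0.38161979231107257, -0.38017696744941215, 0.8425151675414648, -0.2672972389675556], [-0.6253984877276803, 0.5649773517261614, 0.5382167997976502, -0.722194077168749], [0.0, 0.0, 0.0, 1.0]]}
top {'camera_matrix': [[574.0594246426332, 0.0, 316.8329676154307], [0.0, 574.0594246426332, 247.10651208126706], [0.0, 0.0, 1.0]], 'view': [[0.140486212879183, -0.9900826139252324, 0.0002039456894043263, -0.0004429745519563814], [0.9675959081904177, 0.1373391434969423, 0.2118870409361733, -0.5777641894811262], [-0.20981368507327192, -0.029569870924738763, 0.9772941421544838, -1.0164234740987574], [0.0, 0.0, 0.0, 1.0]]}
```

View pics/scene0.png

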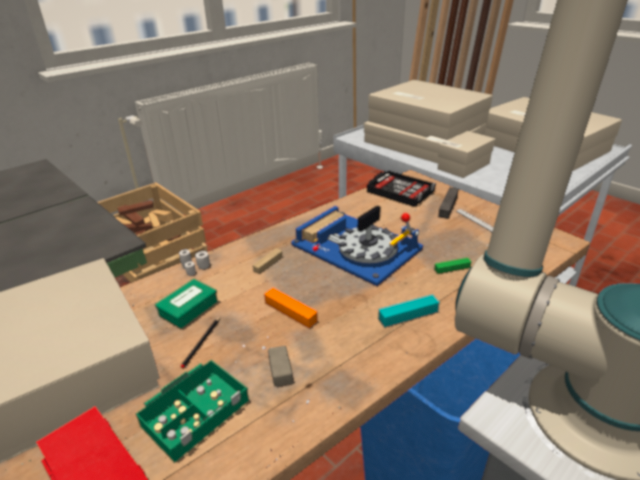

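View pics/top0.png

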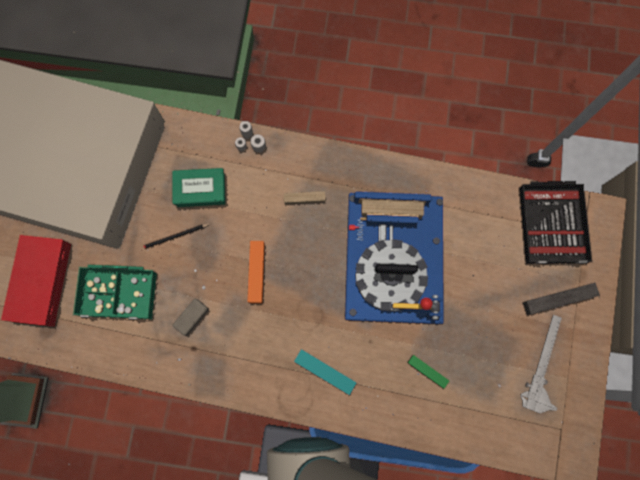

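The top view shows the clamp's base-plate corners at about (347,193), (442,195), (444,322) and (346,320), the wheel at (391,272) and the red ball at (427,304). Two pale blanks are in view: (392,208), in the clamp and larger, and (305,198), on the table and smaller. The one in the clamp is meant. I'll enlarge it to confirm.

Run:
```python
import cv2
a=cv2.imread("pics/top0.png")[180:335,270:460]
cv2.imwrite("pics/topc.png",cv2.resize(a,None,fx=3.8,fy=3.8,interpolation=cv2.INTER_CUBIC))
```

```text
(no output)
```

View pics/topc.png

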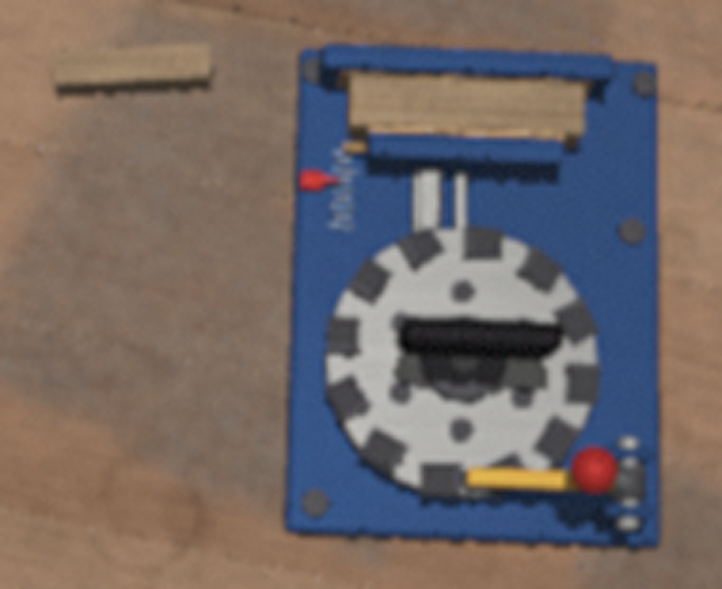

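```bash
cat > h.py <<'E'
import numpy as np, cv2
from rig import manip, eyes, job
from scipy.optimize import least_squares
def proj(cal,P):
    K=np.array(cal["camera_matrix"]);V=np.array(cal["view"]);p=(V[:3,:3]@np.atleast_2d(P).T).T+V[:3,3]
    p=p*[1,-1,-1];q=(K@p.T).T;return q[:,:2]/q[:,2:]
def back(cal,uv,z):
    K=np.array(cal["camera_matrix"]);V=np.array(cal["view"]);R=V[:3,:3];o=-R.T@V[:3,3]
    d=R.T@(np.linalg.solve(K,[uv[0],uv[1],1])*[1,-1,-1]);return o+d*(z-o[2])/d[2]
def clamp(P,x,y,th):
    P=np.atleast_2d(np.array(P,float));c,s=np.cos(th),np.sin(th)
    return np.c_[x+c*P[:,0]-s*P[:,1],y+s*P[:,0]+c*P[:,1],P[:,2]]
E
python3 - <<'E'
from h import *
cal=eyes.get_calibration("top")
C=np.array([[301,52],[657,64],[288,527],[594,470],[462,361],[481,335]])
P=np.array([[169,85,14],[169,-105,14],[-87,85,14],[-60,-55,98],[0,0,45],[0,0,116]])/1000
uv=C/3.8+[269.6,179.6]
f=lambda p:(proj(cal,clamp(P,*p))-uv).ravel()
r=least_squares(f,[.5,-.1,0]);print(r.x,np.round(r.fun.reshape(-1,2),2))
for n,c in(("ptr",(338,181)),("idx",(346,147))):
    w=back(cal,np.array(c)/3.8+[269.6,179.6],.024);d=w[:2]-r.x[:2];t=r.x[2]
    print(n,w,d@[np.cos(t),np.sin(t)],d@[-np.sin(t),np.cos(t)])
for q in [(0,0,.106),(-.06,-.055,.098),(-.06,-.112,.094),(-.06,-.08,.052),(-.06,0,.055)]: print(q,clamp(q,*r.x))
# scene check
cs=eyes.get_calibration("scene");print(proj(cs,clamp([[0,0,.118],[-.06,-.055,.098],[-.087,.085,.014]],*r.x)))
E
```

```text
[ 0.5436266  -0.0658777   0.10014197] [[-0.51 -1.31]
 [ 0.64 -0.76]
 [-0.99  1.76]
 [-0.04  0.59]
 [ 0.37 -0.36]
 [ 0.49 -0.17]]
ptr [0.63120864 0.00651035 0.024     ] 0.09438022755635139 0.06326939585868194
idx [0.64979893 0.00468236 0.024     ] 0.11269462532635481 0.05959200407102612
(0, 0, 0.106) [[ 0.5436266 -0.0658777  0.106    ]]
(-0.06, -0.055, 0.098) [[ 0.48942581 -0.12660063  0.098     ]]
(-0.06, -0.112, 0.094) [[ 0.49512436 -0.18331506  0.094     ]]
(-0.06, -0.08, 0.052) [[ 0.49192517 -0.15147538  0.052     ]]
(-0.06, 0, 0.055) [[ 0.4839272  -0.07187618  0.055     ]]
[[369.45783758 211.51328977]
 [405.77024646 218.33682867]
 [377.28224371 282.94939362]]
```

The crop confirms it: the pale blank in the clamp is clearly bigger than the loose one at left. The index at (346,147) and the pointer at (338,181) are about 18 mm apart, inside the stated 14–22 mm. The clamp is at (0.544, −0.066), yaw 0.10. The stop past the pointer is therefore k=4 (2.09 rad), with level at about 1.83 rad.

First move: closed fingers beside the ball on its +y side.

>>> {"fn": "drive_tool", "kwargs": {
  "rows": [
    [[0,0,0.17],[3.9,5.0,0],0],
    [[0,0,0.17],[3.9,5.0,0],0],
    [[0,0,0.17],[3.9,5.7,0],0],
    [[0,0,0.17],[3.9,5.9,0],0],
    [[0,0,0.17],[3.9,5.9,0],0],
    [[0,0,0.17],[3.9,6,0],0],
    [[0,0,0.17],[3.8,6,0],0],
    [[0,0,0.17],[3.8,6,0],0]
  ],
  "force": 40
}}

```text
clock: 1.1
position: [0.4586, -0.1332, 0.213]
ee_rot: [0.0, 0.669, 0.743, -0.0]
contact_force: [1.1, -0.8, 0.3]
width: 0.0001
gripper_force: 0.0
```

```bash
cat >> h.py <<'E'
CP=(.5436,-.0659,.100)
def where():
    s=manip.get_state();w,x,y,z=s["ee_rot"];p=s["position"];d=p[:2]-CP[:2];t=CP[2]
    R=cv2.Rodrigues(np.zeros(3))[0]
    from scipy.spatial.transform import Rotation as Ro
    M=Ro.from_quat([x,y,z,w]).as_matrix()
    print("t",s["clock"],"pos",p.round(4),"clamp",(d@[np.cos(t),np.sin(t)]).round(4),(d@[-np.sin(t),np.cos(t)]).round(4),"yang",np.arctan2(M[1,1],M[0,1]).round(3),"zax",M[:,2].round(3),"q6",s["qpos"][5].round(3),"F",s["contact_force"].round(1),"M",s["moment"].round(2),"w",s["width"].round(4),s["gripper_force"])
E
python3 -c "
from h import *
where()"
```

```text
Traceback (most recent call last):
  File "h.py", line 19, in where
    print("t",s["clock"],"pos",p.round(4),"clamp",(d@[np.cos(t),np.sin(t)]).round(4),(d@[-np.sin(t),np.cos(t)]).round(4),"yang",np.arctan2(M[1,1],M[0,1]).round(3),"zax",M[:,2].round(3),"q6",s["qpos"][5].round(3),"F",s["contact_force"].round(1),"M",s["moment"].round(2),"w",s["width"].round(4),s["gripper_force"])
                                                                                                                                                                                                                                                                                 ^^^^^^^^^^^^^^^^
AttributeError: 'float' object has no attribute 'round'
```

```bash
sed -i 's/s\["width"\].round(4)/round(s["width"],4)/;s/s\["clock"\]/float(s["clock"])/;/cv2.Rodrigues/d' h.py
```

>>> {"fn": "drive_tool", "kwargs": {
  "rows": [
    [[0,0,0],[0,0,0],0],
    [[0,0,0],[0,0,-3],0],
    [[0,0,0],[0,0,-3],0],
    [[0,0,0],[0,0,0],0],
    [[0,0,0],[0,0,0],0]
  ]
}}

```text
clock: 1.72
position: [0.4581, -0.1361, 0.1539]
ee_rot: [0.001, 0.671, 0.741, 0.0]
contact_force: [-0.7, 0.8, -0.3]
width: -0.0002
gripper_force: 0.0
```

```bash
python3 -c "
from h import *
where();c=eyes.get_calibration('wrist');cv2.imwrite('pics/w1.png',eyes.get_image('wrist')[:,:,::-1])
print(proj(c,clamp([[-.06,-.055,.098],[0,0,.118],[-.06,-.02,.09]],*CP)))"
```

```text
t 1.725 pos [ 0.4581 -0.1361  0.1539] clamp -0.0921 -0.0613 yang 0.099 zax [ 0.001 -0.001 -1.   ] q6 -0.533 F [-0.7  0.8 -0.3] M [ 0.02  0.01 -0.01] w -0.0002 0.0
[[377.23043594 237.0036198 ]
 [512.80265696 138.6725688 ]
 [377.73568277 173.0081446 ]]
```

View pics/w1.png

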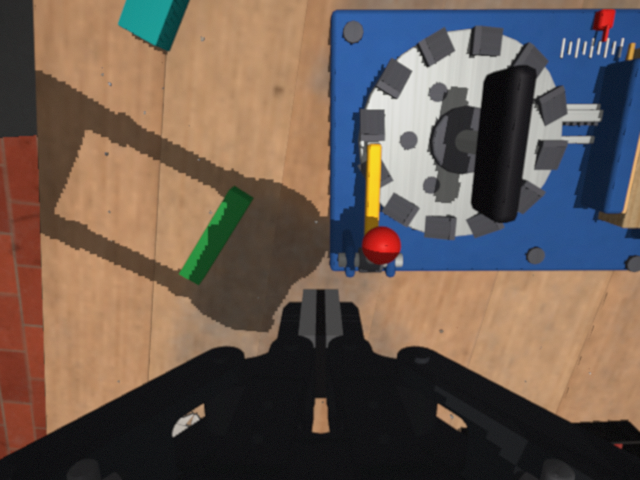

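Run:
```python
from h import *
c=eyes.get_calibration("wrist");t=eyes.get_calibration("top")
C=np.array([[301,52],[657,64],[288,527],[594,470],[462,361],[481,335]])/3.8+[269.6,179.6]
P=np.array([[169,85,14],[169,-105,14],[-87,85,14],[-60,-55,98],[0,0,45],[0,0,116]])/1000
W=np.array([[381,245],[464,133],[332,11],[332,270]]);Q=np.array([[-60,-55,98],[0,0,45],[-87,85,14],[-87,-105,14]])/1000
f=lambda p:(proj(c,clamp(Q,*p))-W).ravel()
r=least_squares(f,CP);print(r.x,r.fun.round(1))
g=lambda p:np.r_[f(p)/2,(proj(t,clamp(P,*p))-C).ravel()]
r=least_squares(g,CP);print(r.x,r.fun.round(1))
cp=r.x
for n,px in(("ptr",(601,38)),("idx",(630,48))):
    w=back(c,px,.024);d=w[:2]-cp[:2];th=cp[2];print(n,d@[np.cos(th),np.sin(th)],d@[-np.sin(th),np.cos(th)])
```

```text
[ 0.54683504 -0.06855543  0.11731503] [ 2.  -1.6  0.4  4.5 -2.8 -3.7  0.   1.7]
[ 0.54556003 -0.06768438  0.11371107] [-0.2 -1.8 -0.6  1.5 -2.  -2.9 -0.9  0.1 -0.6 -1.6  0.5 -2.3  0.7  1.5
  1.5 -0.7  1.4 -1.2  1.6 -1.1]
ptr 0.09334258337655127 0.060656844218513827
idx 0.11380644766354671 0.05430307866450009
```

The wrist view shows the closed fingers at (321,300), short of target because the speed cap cost me the start. The ball is at (381,245) and the wheel centre near (464,133). My refined clamp pose is (0.5455, −0.0675, yaw 0.105).

>>> {"fn": "drive_tool", "kwargs": {
  "rows": [
    [[0,0,0],[1.5,2.0,0],0],
    [[0,0,0],[1.6,2.05,0],0],
    [[0,0,0],[0,0,0],0],
    [[0,0,0],[0,0,-1.8],0],
    [[0,0,0],[0,0,-1.8],0],
    [[0,0,0],[0,0,-1.8],0],
    [[0,0,0],[0,0,0],0],
    [[0,0,0],[0,0,0],0]
  ]
}}

```text
clock: 2.78
position: [0.4894, -0.0953, 0.1001]
ee_rot: [0.001, 0.671, 0.741, 0.0]
contact_force: [-0.3, -0.2, -0.5]
width: 0.0002
gripper_force: 0.0
```

```bash
sed -i 's/^CP=.*/CP=(.5455,-.0675,.105)/' h.py; python3 -c "
from h import *
where()"
```

```text
t 2.775 pos [ 0.4894 -0.0953  0.1001] clamp -0.0587 -0.0218 yang 0.1 zax [ 0.002 -0.001 -1.   ] q6 -0.431 F [-0.3 -0.2 -0.5] M [ 0.01 -0.08 -0.04] w 0.0002 0.0
```

>>> {"fn": "drive_tool", "kwargs": {
  "rows": [
    [[0,0,0],[0.09,-0.8,0],0],
    [[0,0,0],[0.08,-0.8,0],0],
    [[0,0,0],[0.08,-0.8,0],0],
    [[0,0,0],[0.08,-0.8,0],0],
    [[0,0,0],[0.08,-0.8,0],0],
    [[0,0,0],[0.08,-0.8,0],0],
    [[0,0,0],[0.08,-0.7,0],0],
    [[0,0,0],[0.08,-0.7,0],0]
  ]
}}

```text
clock: 3.78
position: [0.4954, -0.157, 0.0991]
ee_rot: [-0.0, 0.671, 0.742, 0.0]
contact_force: [1.2, 0.7, 1.4]
width: -0.0001
gripper_force: 0.0
```

>>> {"fn": "drive_tool", "kwargs": {
  "rows": [
    [[0,0,0],[0,0,0],0],
    [[0,0,0],[0,0,0],0],
    [[0,0,0],[0,0,1.5],0],
    [[0,0,0],[0,0,3],0],
    [[0,0,0],[0,0,3],0],
    [[0,0,0],[0,0,0],0]
  ]
}}

```text
clock: 4.53
position: [0.4974, -0.1572, 0.1775]
ee_rot: [0.003, 0.671, 0.742, 0.001]
contact_force: [0.2, 0.2, 0.1]
width: -0.0005
gripper_force: 0.0
```

```bash
python3 -c "
from h import *
where();c=eyes.get_calibration('wrist');cv2.imwrite('pics/w2.png',eyes.get_image('wrist')[:,:,::-1])
print(proj(c,clamp([[-.06,-.112,.094],[0,0,.118],[-.06,-.045,.125]],*CP)))"
```

```text
t 4.525 pos [ 0.4974 -0.1572  0.1775] clamp -0.0573 -0.0842 yang 0.1 zax [ 0.006 -0.003 -1.   ] q6 -0.54 F [0.2 0.2 0.1] M [-0.02 -0.01 -0.04] w -0.0005 0.0
[[315.86525298 274.56392153]
 [429.7128908   90.42257775]
 [314.66199719 179.69760409]]
```

View pics/w2.png

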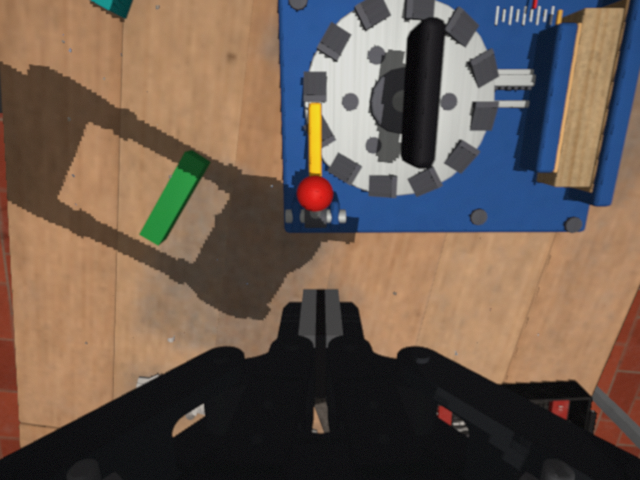

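```bash
python3 -c "
from h import *
c=eyes.get_calibration('wrist');p=manip.get_state()['position']
t=CP[2];ex=np.array([np.cos(t),np.sin(t),0]);ey=np.array([-np.sin(t),np.cos(t),0])
for z in(-.011,0,.008):
  print(z,[proj(c,p+a*ex+b*ey+[0,0,z]).round()[0].tolist() for a,b in((0,.011),(0,0),(0,-.011),(.01,0))])
print(proj(c,clamp([-.06,-.055,.098],*CP)))"
```

```text
-0.011 [[321.0, 255.0], [321.0, 278.0], [321.0, 300.0], [342.0, 278.0]]
0 [[321.0, 264.0], [321.0, 288.0], [321.0, 310.0], [344.0, 287.0]]
0.008 [[321.0, 271.0], [321.0, 295.0], [321.0, 319.0], [345.0, 295.0]]
[[317.42672236 191.20755385]]
```

The picture shows the pawl still down, with the ball at (315,193) and the yellow arm on the teeth. Either the push was too short or the fingers passed above the ball. I'll go back to the start point and watch a push from the scene camera.

>>> {"fn": "drive_tool", "kwargs": {
  "rows": [
    [[0,0,0],[-0.3,3.1,0],0],
    [[0,0,0],[-0.3,3.1,0],0],
    [[0,0,0],[0,0,0],0],
    [[0,0,0],[0,0,-3.8],0],
    [[0,0,0],[0,0,-3.9],0],
    [[0,0,0],[0,0,0],0],
    [[0,0,0],[0.22,-2,0],0],
    [[0,0,0],[0,0,0],0]
  ]
}}

```text
clock: 5.58
position: [0.4936, -0.1171, 0.0988]
ee_rot: [0.002, 0.672, 0.741, 0.001]
contact_force: [0.3, -0.6, 1.0]
width: -0.0002
gripper_force: 0.0
```

```bash
python3 -c "
from h import *
where()
a=eyes.get_image('scene')[:,:,::-1][170:290,330:490]
cv2.imwrite('pics/s2.png',cv2.resize(a,None,fx=5,fy=5,interpolation=cv2.INTER_CUBIC))
c=eyes.get_calibration('scene');p=manip.get_state()['position']
print((proj(c,[p-[0,0,.011],p,p+[0,0,.03]])-[330,170])*5,(proj(c,clamp([-.06,-.055,.098],*CP))-[330,170])*5)"
```

```text
t 5.575 pos [ 0.4936 -0.1171  0.0988] clamp -0.0568 -0.0439 yang 0.098 zax [ 0.004 -0.002 -1.   ] q6 -0.468 F [ 0.3 -0.6  1. ] M [ 0.01  0.06 -0.03] w -0.0002 0.0
[[355.97304696 267.35568238]
 [357.75892908 245.90527428]
 [362.7341704  186.14715503]] [[377.63273079 238.47419124]]
```

View pics/s2.png

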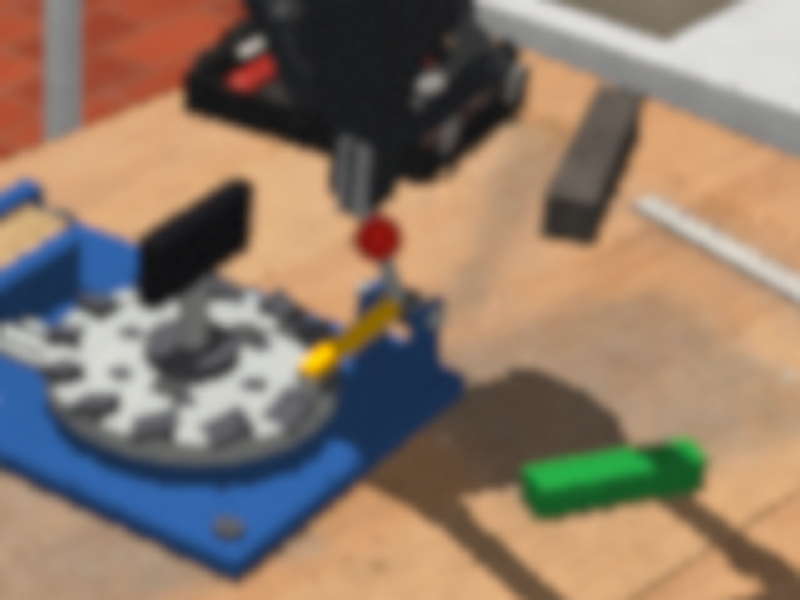

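The crop shows the fingertips at (355,215), just above the ball at (378,238). That is about 25 mm higher than the nominal tip at TCP −11 mm, which would be at (356,267), and the wrist view agrees. So the first push went over the ball. I'll back off and go 25 mm lower.

>>> {"fn": "drive_tool", "kwargs": {
  "rows": [
    [[0,0,0],[-0.3,2.3,0.3],0],
    [[0,0,0],[0,0,0],0],
    [[0,0,0],[0,0,-1.4],0],
    [[0,0,0],[0,0,-1.4],0],
    [[0,0,0],[0,0,0],0],
    [[0,0,0],[0.06,-0.7,0],0],
    [[0,0,0],[0.06,-0.7,0],0],
    [[0,0,0],[0,0,0],0]
  ]
}}

```text
clock: 6.62
position: [0.4903, -0.1064, 0.0724]
ee_rot: [0.001, 0.671, 0.741, 0.0]
contact_force: [-0.5, -0.3, -0.3]
width: 0.0
gripper_force: 0.0
```

```bash
cat >> h.py <<'E'
def ball():
    for n in("scene","top"):
        a=eyes.get_image(n).astype(int);c=eyes.get_calibration(n)
        m=(a[:,:,0]>110)&(a[:,:,1]<60)&(a[:,:,2]<60);e=proj(c,clamp([[-.06,-.055,.098],[-.06,-.083,.105],[-.06,-.112,.094]],*CP))
        k=e.mean(0);yy,xx=np.nonzero(m);ok=np.hypot(xx-k[0],yy-k[1])<25
        print(n,"ball",xx[ok].mean().round(1),yy[ok].mean().round(1),"down/mid/over",e.round(0).tolist())
E
python3 -c "
from h import *
where();ball()"
```

```text
t 6.625 pos [ 0.4903 -0.1064  0.0724] clamp -0.059 -0.0329 yang 0.099 zax [ 0.001 -0.    -1.   ] q6 -0.451 F [-0.5 -0.3 -0.3] M [ 0.03 -0.04  0.02] w 0.0 0.0
scene ball 412.6 201.0 down/mid/over [[406.0, 218.0], [412.0, 210.0], [419.0, 210.0]]
top ball nan nan down/mid/over [[427.0, 303.0], [444.0, 303.0], [459.0, 304.0]]h.py:24: RuntimeWarning: Mean of empty slice.
  print(n,"ball",xx[ok].mean().round(1),yy[ok].mean().round(1),"down/mid/over",e.round(0).tolist())
  ret = ret.dtype.type(ret / rcount)
```

>>> {"fn": "drive_tool", "kwargs": {
  "rows": [
    [[0,0,0],[0.08,-0.7,0],0],
    [[0,0,0],[0.08,-0.7,0],0],
    [[0,0,0],[0.08,-0.7,0],0],
    [[0,0,0],[0.08,-0.7,0],0]
  ]
}}

```text
clock: 7.22
position: [0.4931, -0.1343, 0.0721]
ee_rot: [0.0, 0.671, 0.742, -0.0]
contact_force: [-0.4, 0.4, -0.3]
width: 0.0001
gripper_force: 0.1
```

>>> {"fn": "drive_tool", "kwargs": {
  "rows": [
    [[0,0,0],[0.08,-0.7,0],0],
    [[0,0,0],[0.08,-0.7,0],0],
    [[0,0,0],[0.08,-0.7,0],0],
    [[0,0,0],[0.07,-0.5,0],0],
    [[0,0,0],[0,0,0],0],
    [[0,0,0],[0,0,0],0]
  ]
}}

```text
clock: 7.98
position: [0.496, -0.1594, 0.0721]
ee_rot: [-0.0, 0.671, 0.742, 0.0]
contact_force: [-0.4, -0.6, -0.6]
width: 0.0001
gripper_force: 0.0
```

```bash
python3 -c "
from h import *
where()
a=eyes.get_image('scene')[:,:,::-1][170:290,330:490]
cv2.imwrite('pics/s3.png',cv2.resize(a,None,fx=5,fy=5,interpolation=cv2.INTER_CUBIC))"
```

```text
t 7.975 pos [ 0.496  -0.1594  0.0721] clamp -0.0589 -0.0862 yang 0.1 zax [-0.  0. -1.] q6 -0.545 F [-0.4 -0.6 -0.6] M [-0.05  0.02 -0.01] w 0.0001 0.0
```

View pics/s3.png

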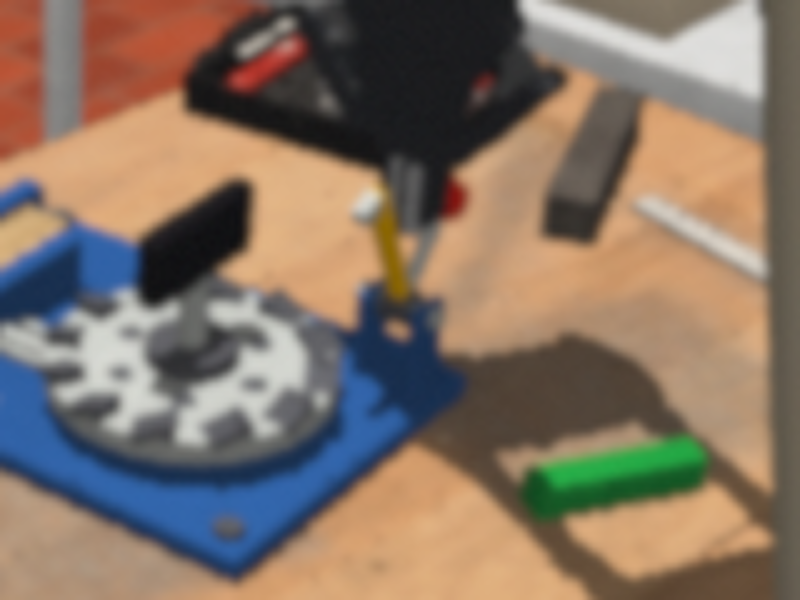

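The pawl is thrown over: the yellow arm stands upright at (390,240) with the ball behind the fingers at (452,200). Next I lift straight out, move over the handle bar and open to 4 cm.

>>> {"fn": "drive_tool", "kwargs": {
  "rows": [
    [[0,0,0],[0,0,2],0],
    [[0,0,0],[0,0,4],0],
    [[0,0,0],[0,0,4],0],
    [[0,0,0],[0,0,0],4.5],
    [[0,0,0],[1.65,3.05,0],4.5],
    [[0,0,0],[1.65,3.07,0],4.5],
    [[0,0,0],[1.65,3.07,0],4.5],
    [[0,0,0],[0,0,0],4.5]
  ]
}}

```text
clock: 9.02
position: [0.5456, -0.0655, 0.1708]
ee_rot: [-0.001, 0.67, 0.743, -0.0]
contact_force: [0.5, -0.7, -0.8]
width: 0.0448
gripper_force: 0.0
```

>>> {"fn": "drive_tool", "kwargs": {
  "rows": [
    [[0,0,0],[0,0,0],4.5],
    [[0,0,0],[0,0,0],4.5]
  ]
}}

```text
clock: 9.28
position: [0.5449, -0.0683, 0.1717]
ee_rot: [-0.0, 0.671, 0.741, -0.0]
contact_force: [-0.1, -0.1, 0.7]
width: 0.0452
gripper_force: 0.0
```

```bash
python3 -c "
from h import *
where();c=eyes.get_calibration('wrist');cv2.imwrite('pics/w3.png',eyes.get_image('wrist')[:,:,::-1])
print(proj(c,clamp([[-.06,-.112,.094],[0,0.038,.118],[0,-.038,.118],[-.06,-.045,.125],[.0943,.06,.024]],*CP)))"
```

```text
t 9.275 pos [ 0.5449 -0.0683  0.1717] clamp -0.0007 -0.0008 yang 0.099 zax [-0.001 -0.    -1.   ] q6 -0.35 F [-0.1 -0.1  0.7] M [-0.07  0.03  0.  ] w 0.0452 0.0
[[237.05772841 389.26378658]
 [321.67900853 180.39484973]
 [322.26550303 308.76525803]
 [218.89523867 325.69433384]
 [447.71376051 131.39366072]]
```

View pics/w3.png

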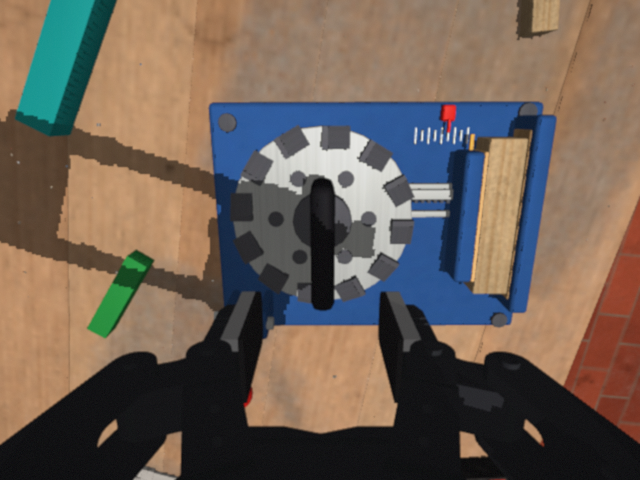

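The wrist view shows the bar centred between the open fingers, from (322,180) to (322,308), exactly as predicted. The pointer tip is near (449,133) and the brass index near (471,140). I'll measure that gap in the saved picture.

```bash
cat >> h.py <<'E'
def gap(name="wrist",dump=False):
    a=eyes.get_image(name)[:,:,::-1]; c=eyes.get_calibration(name)
    return gapimg(a,c)
def gapimg(a,c):
    h=cv2.cvtColor(np.ascontiguousarray(a),cv2.COLOR_BGR2HSV).astype(int);H,S,V=h[...,0],h[...,1],h[...,2];out=[]
    e=proj(c,clamp([[.094,.066,.024],[.105,.058,.024]],*CP))
    yy,xx=np.mgrid[:480,:640]
    near=np.hypot(xx-e[:,0].mean(),yy-e[:,1].mean())<45
    for n,m in(("red",((H<6)|(H>174))&(S>170)&(V>110)),("brass",(H>10)&(H<25)&(S>110)&(V>100))):
        k,l,st,ce=cv2.connectedComponentsWithStats((m&near).astype(np.uint8))
        for i in range(1,k):
            if st[i,4]<8: continue
            w=back(c,ce[i],.024);d=w[:2]-CP[:2];t=CP[2]
            print(n,st[i].tolist(),ce[i].round(1),"clamp mm",(1e3*d@[np.cos(t),np.sin(t)]).round(1),(1e3*d@[-np.sin(t),np.cos(t)]).round(1))
E
python3 -c "
from h import *
where();c=eyes.get_calibration('wrist');gapimg(cv2.imread('pics/w3.png'),c);print('top');gapimg(cv2.imread('pics/top0.png'),eyes.get_calibration('top'))"
```

```text
t 9.325 pos [ 0.5451 -0.0684  0.1719] clamp -0.0005 -0.0008 yang 0.099 zax [-0.001 -0.    -1.   ] q6 -0.35 F [-0.7 -0.1 -0.4] M [ 0.02 -0.02  0.07] w 0.045 0.0
red [442, 105, 14, 27, 226] [448.2 114.2] clamp mm 93.9 72.1
brass [469, 134, 5, 17, 67] [471.4 142.4] clamp mm 113.0 51.7
brass [485, 151, 4, 11, 37] [486.4 155.3] clamp mm 125.4 42.2
top
red [350, 226, 5, 4, 19] [351.9 227.4] clamp mm 92.1 77.6
```

>>> {"fn": "drive_tool", "kwargs": {
  "rows": [
    [[0,0,0],[0,0,-2.5],4.5],
    [[0,0,0],[0,0,-2.5],4.5],
    [[0,0,0],[0,0,-2.5],4.5],
    [[0,0,0],[0,0,-2.5],4.5],
    [[0,0,0],[0,0,0],4.5],
    [[0,0,0],[0,0,0],4.5]
  ]
}}

```text
clock: 10.07
position: [0.5462, -0.0682, 0.073]
ee_rot: [0.001, 0.671, 0.741, 0.0]
contact_force: [-1.0, -0.8, 0.2]
width: 0.0449
gripper_force: 0.0
```

>>> {"fn": "drive_tool", "kwargs": {
  "rows": [
    [[0,0,0],[0,0,0],1],
    [[0,0,0],[0,0,0],1],
    [[0,0,0],[0,0,0],1],
    [[0,0,0],[0,0,0],1]
  ],
  "force": 40
}}

```text
clock: 10.58
position: [0.546, -0.0679, 0.0733]
ee_rot: [0.001, 0.671, 0.742, 0.0]
contact_force: [-1.3, -0.7, 5.1]
width: 0.0135
gripper_force: 40.6
```

>>> {"fn": "drive_tool", "kwargs": {
  "rows": [
    [[0,0,0.04],[0,0,0],1],
    [[0,0,0.08],[0,0,0],1],
    [[0,0,0.1],[0,0,0],1],
    [[0,0,0.1],[0,0,0],1],
    [[0,0,0.1],[0,0,0],1],
    [[0,0,0.06],[0,0,0],1],
    [[0,0,0],[0,0,0],1],
    [[0,0,0],[0,0,0],1]
  ]
}}

```text
clock: 11.58
position: [0.5456, -0.0681, 0.0733]
ee_rot: [0.001, 0.475, 0.88, -0.0]
contact_force: [-2.3, -1.5, 6.5]
width: 0.0135
gripper_force: 40.8
```

```bash
python3 -c "
from h import *
where();gap()"
```

```text
t 11.575 pos [ 0.5456 -0.0681  0.0733] clamp 0.0 -0.0006 yang 0.581 zax [ 0.001 -0.001 -1.   ] q6 -0.83 F [-2.3 -1.5  6.5] M [-0.08  0.36  0.14] w 0.0135 40.79846895494029
red [525, 200, 26, 35, 435] [536.6 213.3] clamp mm 92.8 71.9
brass [531, 248, 16, 19, 130] [538.1 256.6] clamp mm 108.2 52.1
```

>>> {"fn": "drive_tool", "kwargs": {
  "rows": [
    [[0,0,0.07],[0,0,0],1],
    [[0,0,0.1],[0,0,0],1],
    [[0,0,0.1],[0,0,0],1],
    [[0,0,0.1],[0,0,0],1],
    [[0,0,0.1],[0,0,0],1],
    [[0,0,0.1],[0,0,0],1],
    [[0,0,0.1],[0,0,0],1],
    [[0,0,0.1],[0,0,0],1]
  ]
}}

```text
clock: 12.62
position: [0.5451, -0.0687, 0.0733]
ee_rot: [-0.0, 0.108, 0.994, -0.001]
contact_force: [-3.5, -3.6, 7.1]
width: 0.0133
gripper_force: 40.9
```

>>> {"fn": "drive_tool", "kwargs": {
  "rows": [
    [[0,0,0.1],[0,0,0],1],
    [[0,0,0.1],[0,0,0],1],
    [[0,0,0.1],[0,0,0],1],
    [[0,0,0.1],[0,0,0],1],
    [[0,0,0.1],[0,0,0],1],
    [[0,0,0],[0,0,0],1],
    [[0,0,0],[0,0,0],1]
  ]
}}

```text
clock: 13.5
position: [0.5451, -0.0693, 0.0733]
ee_rot: [-0.0, -0.14, 0.99, -0.001]
contact_force: [-4.1, -4.8, 7.2]
width: 0.0133
gripper_force: 40.8
```

```bash
python3 -c "
from h import *
where();gap()
c=eyes.get_calibration('top');print(proj(c,clamp([.094,.06,.024],*CP)))
a=eyes.get_image('top')[:,:,::-1];cv2.imwrite('pics/top4.png',a)
print('top');gapimg(a,c)"
```

```text
t 13.5 pos [ 0.5451 -0.0693  0.0733] clamp -0.0006 -0.0017 yang 1.851 zax [-0.    -0.003 -1.   ] q6 -2.1 F [-4.1 -4.8  7.2] M [-0.48  0.54  0.07] w 0.0133 40.833162737544626
[[360.91344321 226.81629621]]
top
red [350, 226, 5, 4, 18] [351.8 227.5] clamp mm 92.0 77.9
```

```bash
python3 -c "
from h import *
c=eyes.get_calibration('wrist');V=np.array(c['view']);o=-V[:3,:3].T@V[:3,3];print(o, V[2,:3], clamp([.1,.06,.024],*CP), np.array(c['camera_matrix'])[0,0])"
```

```text
[ 0.47545409 -0.09028598  0.23485276] [-0.27276526 -0.07636007  0.95904549] [[0.63866083 0.00265027 0.024     ]] 400.9818544816516
```

>>> {"fn": "drive_tool", "kwargs": {
  "rows": [
    [[0,0,0],[0,0,0],4.5],
    [[0,0,0],[0,0,0],4.5],
    [[0,0,0],[0,0,0],4.5],
    [[0,0,0],[0,0,3],4.5],
    [[0,0,0],[0,0,4],4.5],
    [[0,0,0],[0,0,0],4.5]
  ]
}}

```text
clock: 14.35
position: [0.5481, -0.0681, 0.1452]
ee_rot: [0.003, -0.139, 0.99, -0.001]
contact_force: [0.0, 0.6, -0.3]
width: 0.0449
gripper_force: 0.0
```

>>> {"fn": "drive_tool", "kwargs": {
  "rows": [
    [[0,0,0],[2.8,2.4,0],4.5],
    [[0,0,0],[2.8,2.4,0],4.5],
    [[0,0,0],[2.8,2.4,0],4.5],
    [[0,0,0],[0,0,0],4.5],
    [[0,0,0],[0,0,0],4.5]
  ]
}}

```text
clock: 14.98
position: [0.6284, 0.0043, 0.1409]
ee_rot: [-0.001, -0.139, 0.99, 0.0]
contact_force: [1.1, -0.2, 0.3]
width: 0.0452
gripper_force: 0.0
```

```bash
python3 -c "
from h import *
where();c=eyes.get_calibration('wrist');a=eyes.get_image('wrist')[:,:,::-1];gapimg(a,c)
e=proj(c,clamp([.1,.06,.024],*CP))[0];print(e,proj(c,clamp([[.1,.06,.024],[.11,.06,.024],[.1,.07,.024]],*CP)))
u,v=int(e[0])-65,int(e[1])-50;print(u,v)
cv2.imwrite('pics/z5.png',cv2.resize(a[v:v+100,u:u+130],None,fx=6,fy=6,interpolation=cv2.INTER_CUBIC))"
```

```text
t 14.975 pos [0.6284 0.0043 0.1409] clamp 0.0899 0.0627 yang 1.85 zax [-0.003 -0.    -1.   ] q6 -1.954 F [ 1.1 -0.2  0.3] M [ 0.    0.03 -0.09] w 0.0452 0.0
red [318, 225, 26, 14, 223] [333.5 231.4] clamp mm 93.6 71.9
brass [300, 226, 14, 5, 37] [306.4 228.4] clamp mm 94.9 52.2
brass [274, 236, 22, 7, 49] [283.6 239. ] clamp mm 105.6 37.3
[315.74649513 236.98025832] [[315.74649513 236.98025832]
 [313.40802001 249.90567361]
 [329.3311668  239.27781534]]
250 186
```

View pics/z5.png

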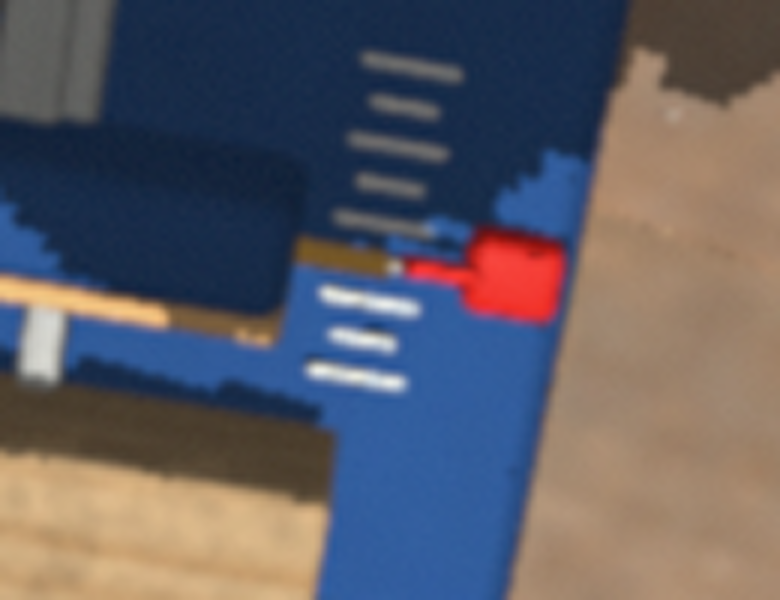

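The crop shows the brass pin, (295,247) to (390,263), lined up with the red tip at (408,268), so the index is level within about 0.3 mm at wheel 1.75. That makes k=4 (2.09) the right stop, about 3.5 mm beyond. I'll re-grip and add a little to be surely level before lowering the pawl.

>>> {"fn": "drive_tool", "kwargs": {
  "rows": [
    [[0,0,0],[-2.8,-2.4,0],4.5],
    [[0,0,0],[-2.8,-2.4,0],4.5],
    [[0,0,0],[-2.75,-2.4,0],4.5],
    [[0,0,0],[0,0,0],4.5],
    [[0,0,0],[0,0,-2.2],4.5],
    [[0,0,0],[0,0,-2.3],4.5],
    [[0,0,0],[0,0,-2.3],4.5],
    [[0,0,0],[0,0,0],4.5]
  ]
}}

```text
clock: 16.02
position: [0.5447, -0.0672, 0.0726]
ee_rot: [-0.002, -0.139, 0.99, 0.001]
contact_force: [-0.1, 0.5, 0.1]
width: 0.045
gripper_force: 0.0
```

>>> {"fn": "drive_tool", "kwargs": {
  "rows": [
    [[0,0,0],[0,0,0],1],
    [[0,0,0],[0,0,0],1],
    [[0,0,0],[0,0,0],1],
    [[0,0,0],[0,0,0],1],
    [[0,0,0.04],[0,0,0],1],
    [[0,0,0.04],[0,0,0],1],
    [[0,0,0],[0,0,0],1],
    [[0,0,0],[0,0,0],1]
  ]
}}

```text
clock: 17.02
position: [0.5473, -0.0685, 0.0754]
ee_rot: [0.001, -0.179, 0.984, -0.001]
contact_force: [0.3, -3.8, 5.4]
width: 0.0133
gripper_force: 42.5
```

```bash
python3 -c "
from h import *
where()"
```

```text
t 17.025 pos [ 0.5473 -0.0685  0.0754] clamp 0.0017 -0.0012 yang 1.93 zax [ 0.003 -0.001 -1.   ] q6 -2.18 F [ 0.3 -3.8  5.4] M [-0.38  0.01  0.07] w 0.0133 42.49630879203323
```

>>> {"fn": "drive_tool", "kwargs": {
  "rows": [
    [[0,0,0],[0,0,0],4.5],
    [[0,0,0],[0,0,0],4.5],
    [[0,0,0],[0,0,0],4.5],
    [[0,0,0],[0,0,2.5],4.5],
    [[0,0,0],[0,0,3.5],4.5],
    [[0,0,0],[0,0,3.5],4.5],
    [[0,0,0],[0,0,0],0],
    [[0,0,0],[0,0,0],0]
  ]
}}

```text
clock: 18.02
position: [0.5454, -0.0673, 0.1684]
ee_rot: [-0.001, -0.179, 0.984, 0.0]
contact_force: [0.9, 0.1, -0.1]
width: 0.0091
gripper_force: 0.0
```

>>> {"fn": "drive_tool", "kwargs": {
  "rows": [
    [[0,0,-0.06],[-1.2,-3.8,0],0],
    [[0,0,-0.07],[-1.2,-3.8,0],0],
    [[0,0,-0.07],[-1.2,-3.8,0],0],
    [[0,0,-0.06],[-1.0,-3.9,0],0],
    [[0,0,0],[0,0,0],0],
    [[0,0,0],[0,0,0],0]
  ]
}}

```text
clock: 18.77
position: [0.4994, -0.2199, 0.1678]
ee_rot: [-0.001, -0.049, 0.999, 0.001]
contact_force: [0.7, 0.2, 0.5]
width: 0.0
gripper_force: 0.0
```

```bash
python3 -c "
from h import *
where()"
```

```text
t 18.775 pos [ 0.4994 -0.2199  0.1678] clamp -0.0618 -0.1467 yang 1.67 zax [-0.002  0.002 -1.   ] q6 -2.213 F [0.7 0.2 0.5] M [-0.04 -0.04 -0.02] w 0.0 0.0
```

>>> {"fn": "drive_tool", "kwargs": {
  "rows": [
    [[0,0,0],[0.15,0,-3],0],
    [[0,0,0],[0,0,-3.2],0],
    [[0,0,0],[0,0,-3.2],0],
    [[0,0,0],[0,0,0],0],
    [[0,0,0],[0,0,0],0]
  ]
}}

```text
clock: 19.4
position: [0.5024, -0.2203, 0.0759]
ee_rot: [0.0, -0.05, 0.999, -0.0]
contact_force: [0.3, 0.0, -0.3]
width: 0.0
gripper_force: 0.0
```

>>> {"fn": "drive_tool", "kwargs": {
  "rows": [
    [[0,0,0],[-0.08,0.7,0],0],
    [[0,0,0],[-0.07,0.7,0],0],
    [[0,0,0],[-0.07,0.7,0],0],
    [[0,0,0],[-0.07,0.7,0],0],
    [[0,0,0],[-0.07,0.7,0],0],
    [[0,0,0],[-0.07,0.7,0],0],
    [[0,0,0],[-0.07,0.7,0],0],
    [[0,0,0],[-0.07,0.6,0],0]
  ]
}}

```text
clock: 20.4
position: [0.5032, -0.1759, 0.0864]
ee_rot: [0.009, -0.051, 0.999, -0.011]
contact_force: [-5.3, -9.9, 50.0]
width: -0.0003
gripper_force: 21.7
```

>>> {"fn": "drive_tool", "kwargs": {
  "rows": [
    [[0,0,0],[0,0,0],0],
    [[0,0,0],[0,0,0],0],
    [[0,0,0],[0.3,-3,0],0],
    [[0,0,0],[0.3,-2,0],0],
    [[0,0,0],[0,0,4],0],
    [[0,0,0],[0,0,5.5],0],
    [[0,0,0],[0,0,0],0]
  ]
}}

```text
clock: 21.28
position: [0.5041, -0.2167, 0.1735]
ee_rot: [0.003, -0.049, 0.999, -0.002]
contact_force: [0.3, -0.6, 0.0]
width: 0.0002
gripper_force: 0.0
```

```bash
python3 -c "
from h import *
where()
for n in('scene','top','wrist'):
    a=eyes.get_image(n)[:,:,::-1];c=eyes.get_calibration(n);cv2.imwrite('pics/%s6.png'%n,a)
    h=cv2.cvtColor(np.ascontiguousarray(a),cv2.COLOR_BGR2HSV).astype(int)
    e=proj(c,clamp([[-.06,-.055,.098],[-.06,-.112,.094],[-.06,-.03,.058]],*CP));print(n,e.round(0).tolist())
    yy,xx=np.mgrid[:480,:640];near=np.hypot(xx-e[0,0],yy-e[0,1])<70
    for nm,m in(('red',((h[...,0]<6)|(h[...,0]>174))&(h[...,1]>180)&(h[...,2]>90)),('yel',(h[...,0]>18)&(h[...,0]<30)&(h[...,1]>170)&(h[...,2]>120))):
        k,l,st,ce=cv2.connectedComponentsWithStats((m&near).astype(np.uint8))
        print(nm,[(st[i].tolist(),ce[i].round(1).tolist()) for i in range(1,k) if st[i,4]>12])
"
```

```text
t 21.275 pos [ 0.5041 -0.2167  0.1735] clamp -0.0568 -0.1441 yang 1.67 zax [ 0.006 -0.003 -1.   ] q6 -2.203 F [ 0.3 -0.6  0. ] M [ 0.   -0.   -0.01] w 0.0002 0.0
scene [[406.0, 218.0], [419.0, 210.0], [398.0, 238.0]]
red [([378, 182, 8, 5, 24], [381.4, 183.7]), ([415, 204, 8, 9, 51], [418.0, 208.1])]
yel [([405, 212, 6, 17, 47], [407.6, 220.1])]
top [[427.0, 303.0], [459.0, 304.0], [409.0, 305.0]]
red [([453, 300, 10, 7, 51], [457.4, 303.4])]
yel []
wrist [[465.0, 242.0], [370.0, 241.0], [481.0, 225.0]]
red []
yel [([405, 220, 86, 42, 1099], [449.4, 241.1])]
```

The ball is still in the thrown position, at top (457,303). The fingertips rode over it because z was 0.076, slightly too high. I'll retry about 16 mm lower and check forces in short pieces.

>>> {"fn": "drive_tool", "kwargs": {
  "rows": [
    [[0,0,0],[-0.3,-0.3,-3],0],
    [[0,0,0],[0,0,-4],0],
    [[0,0,0],[0,0,-4.3],0],
    [[0,0,0],[0,0,0],0],
    [[0,0,0],[0,0,0],0]
  ]
}}

```text
clock: 22.05
position: [0.4991, -0.2187, 0.0572]
ee_rot: [-0.0, -0.05, 0.999, 0.0]
contact_force: [-0.4, -1.5, -0.2]
width: -0.0002
gripper_force: 0.0
```

>>> {"fn": "drive_tool", "kwargs": {
  "rows": [
    [[0,0,0],[-0.08,0.7,0],0],
    [[0,0,0],[-0.07,0.7,0],0],
    [[0,0,0],[-0.07,0.6,0],0],
    [[0,0,0],[0,0,0],0]
  ]
}}

```text
clock: 22.55
position: [0.4963, -0.1975, 0.0575]
ee_rot: [-0.0, -0.05, 0.999, 0.0]
contact_force: [-0.1, 0.1, -0.4]
width: -0.0002
gripper_force: 0.2
```

```bash
cat >> h.py <<'E'
def look():
    a=eyes.get_image('scene')[:,:,::-1];c=eyes.get_calibration('scene')
    h=cv2.cvtColor(np.ascontiguousarray(a),cv2.COLOR_BGR2HSV).astype(int)
    e=proj(c,clamp([[-.06,-.055,.098],[-.06,-.083,.105],[-.06,-.112,.094],[-.06,-.04,.055],[-.06,-.062,.09]],*CP));print("ball dn/mid/over",e[:3].round(0).tolist(),"arm dn/over",e[3:].round(0).tolist())
    yy,xx=np.mgrid[:480,:640];near=np.hypot(xx-e[1,0],yy-e[1,1])<70
    for nm,m in(('red',((h[...,0]<6)|(h[...,0]>174))&(h[...,1]>180)&(h[...,2]>90)),('yel',(h[...,0]>18)&(h[...,0]<30)&(h[...,1]>170)&(h[...,2]>90))):
        k,l,st,ce=cv2.connectedComponentsWithStats((m&near).astype(np.uint8))
        print(nm,[(st[i].tolist(),ce[i].round(1).tolist()) for i in range(1,k) if st[i,4]>12])
E
python3 -c "
from h import *
where();look()"
```

```text
t 22.55 pos [ 0.4963 -0.1975  0.0575] clamp -0.0625 -0.1241 yang 1.671 zax [-0.     0.001 -1.   ] q6 -2.181 F [-0.1  0.1 -0.4] M [-0.08 -0.01  0.03] w -0.0002 0.1743678655475378
ball dn/mid/over [[406.0, 218.0], [412.0, 210.0], [419.0, 210.0]] arm dn/over [[400.0, 237.0], [407.0, 220.0]]
red [([378, 182, 8, 5, 25], [381.3, 183.8]), ([413, 204, 8, 9, 55], [416.3, 208.2])]
yel [([402, 218, 9, 13, 39], [405.6, 224.3])]
```

>>> {"fn": "drive_tool", "kwargs": {
  "rows": [
    [[0,0,0],[-0.05,0.7,0],0],
    [[0,0,0],[-0.05,0.7,0],0],
    [[0,0,0],[-0.05,0.5,0],0],
    [[0,0,0],[0,0,0],0]
  ]
}}

```text
clock: 23.1
position: [0.4949, -0.1789, 0.057]
ee_rot: [-0.0, -0.05, 0.999, 0.0]
contact_force: [0.4, -0.3, 0.2]
width: 0.0
gripper_force: 0.0
```

```bash
python3 -c "
from h import *
where();look()"
```

```text
t 23.1 pos [ 0.4949 -0.1789  0.057 ] clamp -0.062 -0.1055 yang 1.671 zax [-0.001  0.001 -1.   ] q6 -2.15 F [ 0.4 -0.3  0.2] M [-0.03  0.04 -0.02] w 0.0 0.0
ball dn/mid/over [[406.0, 218.0], [412.0, 210.0], [419.0, 210.0]] arm dn/over [[400.0, 237.0], [407.0, 220.0]]
red [([378, 182, 8, 5, 23], [381.4, 183.6]), ([408, 207, 8, 8, 51], [411.5, 210.9])]
yel [([393, 229, 17, 4, 46], [401.5, 230.0])]
```

>>> {"fn": "drive_tool", "kwargs": {
  "rows": [
    [[0,0,0],[-0.05,0.5,0],0],
    [[0,0,0],[-0.05,0.5,0],0],
    [[0,0,0],[-0.02,0.3,0],0],
    [[0,0,0],[0,0,0],0],
    [[0,0,0],[0,0,0],0]
  ]
}}

```text
clock: 23.78
position: [0.4941, -0.1667, 0.0572]
ee_rot: [0.0, -0.05, 0.999, -0.0]
contact_force: [-0.8, 0.6, 0.8]
width: -0.0003
gripper_force: 0.0
```

```bash
python3 -c "
from h import *
where();look()"
```

```text
t 23.775 pos [ 0.4941 -0.1667  0.0572] clamp -0.0616 -0.0933 yang 1.67 zax [ 0. -0. -1.] q6 -2.129 F [-0.8  0.6  0.8] M [ 0.04 -0.02  0.  ] w -0.0003 0.0
ball dn/mid/over [[406.0, 218.0], [412.0, 210.0], [419.0, 210.0]] arm dn/over [[400.0, 237.0], [407.0, 220.0]]
red [([378, 182, 8, 5, 25], [381.3, 183.8]), ([403, 213, 8, 7, 45], [406.4, 216.2])]
yel [([391, 230, 19, 14, 81], [399.8, 236.5])]
```

Pawl is down, with the ball at (406,216), probably riding near a tooth top. Back off, lift and return to the bar.

>>> {"fn": "drive_tool", "kwargs": {
  "rows": [
    [[0,0,0],[0.25,-2.5,0],0],
    [[0,0,0],[0,0,0],0],
    [[0,0,0],[0,0,3.5],0],
    [[0,0,0],[0,0,3.8],0],
    [[0,0,0],[0,0,3.8],0],
    [[0,0,0],[0,0,0],4.5]
  ]
}}

```text
clock: 24.58
position: [0.4983, -0.1921, 0.1713]
ee_rot: [0.003, -0.05, 0.999, -0.001]
contact_force: [-0.9, -0.2, -0.9]
width: 0.017
gripper_force: 0.0
```

>>> {"fn": "drive_tool", "kwargs": {
  "rows": [
    [[0,0,0.06],[1.2,3.1,0],4.5],
    [[0,0,0.07],[1.2,3.1,0],4.5],
    [[0,0,0.07],[1.2,3.1,0],4.5],
    [[0,0,0.06],[1.3,3.1,0],4.5],
    [[0,0,0],[0,0,0],4.5],
    [[0,0,0],[0,0,0],4.5]
  ]
}}

```text
clock: 25.32
position: [0.5446, -0.0677, 0.1672]
ee_rot: [-0.001, -0.179, 0.984, 0.0]
contact_force: [-0.6, -0.0, 0.3]
width: 0.0449
gripper_force: 0.0
```

```bash
python3 -c "
from h import *
where();look()"
```

```text
t 25.325 pos [ 0.5446 -0.0677  0.1672] clamp -0.001 -0.0001 yang 1.93 zax [-0.002 -0.    -1.   ] q6 -2.18 F [-0.6 -0.   0.3] M [0.05 0.03 0.03] w 0.0449 0.0
ball dn/mid/over [[406.0, 218.0], [412.0, 210.0], [419.0, 210.0]] arm dn/over [[400.0, 237.0], [407.0, 220.0]]
red [([378, 182, 9, 5, 25], [381.6, 183.6]), ([403, 213, 7, 7, 39], [405.9, 216.3])]
yel [([391, 230, 19, 14, 80], [399.7, 236.8])]
```

>>> {"fn": "drive_tool", "kwargs": {
  "rows": [
    [[0,0,0],[0,0,-3],4.5],
    [[0,0,0],[0,0,-3.2],4.5],
    [[0,0,0],[0,0,-3.2],4.5],
    [[0,0,0],[0,0,0],4.5],
    [[0,0,0],[0,0,0],1],
    [[0,0,0],[0,0,0],1],
    [[0,0,0],[0,0,0],1],
    [[0,0,0],[0,0,0],1]
  ]
}}

```text
clock: 26.38
position: [0.5468, -0.0687, 0.0758]
ee_rot: [0.001, -0.179, 0.984, -0.001]
contact_force: [0.7, -3.6, 6.5]
width: 0.0131
gripper_force: 42.0
```

>>> {"fn": "drive_tool", "kwargs": {
  "rows": [
    [[0,0,0.03],[0,0,0],1],
    [[0,0,0.04],[0,0,0],1],
    [[0,0,0.04],[0,0,0],1],
    [[0,0,0.04],[0,0,0],1],
    [[0,0,0.03],[0,0,0],1],
    [[0,0,0.02],[0,0,0],1],
    [[0,0,0],[0,0,0],1]
  ]
}}

```text
clock: 27.25
position: [0.5467, -0.0686, 0.0758]
ee_rot: [0.001, -0.276, 0.961, -0.001]
contact_force: [-0.1, -3.6, 6.2]
width: 0.013
gripper_force: 42.1
```

```bash
python3 -c "
from h import *
where();look()"
```

```text
t 27.25 pos [ 0.5467 -0.0686  0.0758] clamp 0.0011 -0.0012 yang 2.13 zax [ 0.003 -0.002 -1.   ] q6 -2.38 F [-0.1 -3.6  6.2] M [-0.34  0.11 -0.01] w 0.013 42.074014322133735
ball dn/mid/over [[406.0, 218.0], [412.0, 210.0], [419.0, 210.0]] arm dn/over [[400.0, 237.0], [407.0, 220.0]]
red [([379, 182, 7, 5, 22], [381.7, 183.7]), ([402, 214, 7, 7, 40], [405.1, 217.2])]
yel [([391, 231, 19, 14, 81], [399.1, 237.9])]
```

The pawl has dropped in, the ball being down about 1 px. Wheel is about 2.03. I'll ease on until it comes up firm.

>>> {"fn": "drive_tool", "kwargs": {
  "rows": [
    [[0,0,0.02],[0,0,0],1],
    [[0,0,0.02],[0,0,0],1],
    [[0,0,0.02],[0,0,0],1],
    [[0,0,0],[0,0,0],1],
    [[0,0,0],[0,0,0],1]
  ]
}}

```text
clock: 27.92
position: [0.5467, -0.0686, 0.0758]
ee_rot: [0.001, -0.305, 0.952, -0.001]
contact_force: [-0.6, -3.5, 6.7]
width: 0.0135
gripper_force: 42.1
```

```bash
python3 -c "
from h import *
where();look()"
```

```text
t 27.925 pos [ 0.5467 -0.0686  0.0758] clamp 0.0011 -0.0012 yang 2.19 zax [ 0.003 -0.002 -1.   ] q6 -2.44 F [-0.6 -3.5  6.7] M [-0.29  0.15 -0.01] w 0.0135 42.08087744889781
ball dn/mid/over [[406.0, 218.0], [412.0, 210.0], [419.0, 210.0]] arm dn/over [[400.0, 237.0], [407.0, 220.0]]
red [([379, 182, 7, 5, 23], [381.5, 183.5]), ([402, 214, 7, 7, 41], [405.0, 217.2])]
yel [([391, 231, 19, 14, 81], [399.1, 237.9])]
```

>>> {"fn": "drive_tool", "kwargs": {
  "rows": [
    [[0,0,0.015],[0,0,0],1],
    [[0,0,0.015],[0,0,0],1],
    [[0,0,0],[0,0,0],1],
    [[0,0,0],[0,0,0],1]
  ]
}}

```text
clock: 28.48
position: [0.5467, -0.0685, 0.0758]
ee_rot: [0.001, -0.318, 0.948, -0.001]
contact_force: [0.1, -2.9, 7.0]
width: 0.0133
gripper_force: 42.6
```

```bash
python3 -c "
from h import *
where();look()"
```

```text
t 28.475 pos [ 0.5467 -0.0685  0.0758] clamp 0.0011 -0.0011 yang 2.218 zax [ 0.003 -0.001 -1.   ] q6 -2.468 F [ 0.1 -2.9  7. ] M [-0.42  0.14 -0.62] w 0.0133 42.55052649881691
ball dn/mid/over [[406.0, 218.0], [412.0, 210.0], [419.0, 210.0]] arm dn/over [[400.0, 237.0], [407.0, 220.0]]
red [([379, 182, 7, 5, 24], [381.5, 183.6]), ([416, 186, 10, 8, 13], [420.8, 189.2]), ([402, 214, 7, 7, 41], [405.0, 217.2])]
yel [([391, 231, 19, 14, 80], [399.2, 237.8])]
```

Moment about z jumped to −0.62 N m at wheel ≈ 2.11, so it is against the pawl. One small further press to confirm, then release.

>>> {"fn": "drive_tool", "kwargs": {
  "rows": [
    [[0,0,0.012],[0,0,0],1],
    [[0,0,0],[0,0,0],1],
    [[0,0,0],[0,0,0],1]
  ]
}}

```text
clock: 28.9
position: [0.5467, -0.0685, 0.0758]
ee_rot: [0.001, -0.323, 0.946, -0.001]
contact_force: [0.3, -4.1, 7.2]
width: 0.0134
gripper_force: 44.9
```

```bash
python3 -c "
from h import *
where()"
```

```text
t 28.9 pos [ 0.5467 -0.0685  0.0758] clamp 0.0011 -0.0011 yang 2.229 zax [ 0.003 -0.001 -1.   ] q6 -2.48 F [ 0.3 -4.1  7.2] M [-0.44  0.17 -0.9 ] w 0.0134 44.86819170454737
```

>>> {"fn": "drive_tool", "kwargs": {
  "rows": [
    [[0,0,0],[0,0,0],4.5],
    [[0,0,0],[0,0,0],4.5],
    [[0,0,0],[0,0,0],4.5],
    [[0,0,0],[0,0,2.5],4.5],
    [[0,0,0],[0,0,4],4.5],
    [[0,0,0],[0,0,4],4.5],
    [[0,0,0],[-3,0,3],4.5],
    [[0,0,0],[0,0,0],4.5]
  ]
}}

```text
clock: 29.9
position: [0.5154, -0.0676, 0.2115]
ee_rot: [0.002, -0.325, 0.946, -0.001]
contact_force: [1.0, 0.2, 0.1]
width: 0.0451
gripper_force: 0.0
```

```bash
python3 -c "
from h import *
where();look()
a=eyes.get_image('scene')[:,:,::-1][185:295,280:440]
b=eyes.get_image('top')[:,:,::-1][180:335,280:460]
f=lambda x,k:cv2.resize(x,None,fx=k,fy=k,interpolation=cv2.INTER_CUBIC)
a=f(a,2.5);b=f(b,2.2);o=np.zeros((max(a.shape[0],b.shape[0]),a.shape[1]+b.shape[1],3),np.uint8);o[:a.shape[0],:a.shape[1]]=a;o[:b.shape[0],a.shape[1]:]=b
print(o.shape);cv2.imwrite('pics/f.png',o)"
```

```text
t 29.9 pos [ 0.5154 -0.0676  0.2115] clamp -0.03 0.0031 yang 2.232 zax [ 0.004 -0.001 -1.   ] q6 -2.497 F [1.  0.2 0.1] M [ 0.03 -0.09  0.02] w 0.0451 0.0
ball dn/mid/over [[406.0, 218.0], [412.0, 210.0], [419.0, 210.0]] arm dn/over [[400.0, 237.0], [407.0, 220.0]]
red [([378, 182, 8, 5, 24], [381.4, 183.7]), ([416, 186, 10, 8, 13], [420.8, 189.2]), ([402, 214, 7, 7, 41], [405.0, 217.2])]
yel [([391, 231, 19, 14, 80], [399.2, 237.8])]
(341, 796, 3)
```

View pics/f.png

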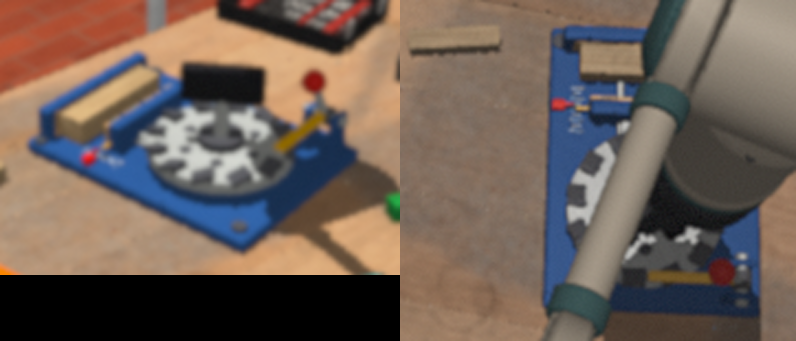

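The final picture shows the pawl on the wheel, the jaw drawn back just past the pointer, and the blank still lying at the fence. I'll compare the pawl with its original seated position before handing in.

```bash
python3 -c "
from h import *
h=cv2.cvtColor(cv2.imread('pics/scene0.png'),cv2.COLOR_BGR2HSV).astype(int)
yy,xx=np.mgrid[:480,:640];near=np.hypot(xx-406,yy-222)<30
for m in(((h[...,0]<6)|(h[...,0]>174))&(h[...,1]>180)&(h[...,2]>90),(h[...,0]>18)&(h[...,0]<30)&(h[...,1]>170)&(h[...,2]>90)):
    m=m&near;print(xx[m].mean(),yy[m].mean(),m.sum())
"
```

```text
405.9074074074074 214.7962962962963 54
399.0705882352941 237.68235294117648 85
```

```bash
python3 -c "
from rig import job
print(job.sign_off())"
```

```text
the job is handed in; nothing more can be done
None
```

The clamp is slackened and handed in at about 30 s: wheel at about 2.1 rad firmly against the seated pawl, index about 3.5 mm past the pointer (under a tooth), blank still in the clamp; one missed push pressed the fingertips on the thrown-over pawl's ball at about 50 N, which left the pawl where it was.

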